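Find which way the water filter's cap unscrews and hold it off

ROBOT

A 6-joint arm with a two-finger parallel gripper is mounted at the origin on a cart in front of the work surface, level with it; the furniture and walls round the work are solid. World frame = base frame: x ahead of the robot, y to its left, z up, the work surface at z = 0. Lengths are in mm, angles in rad, forces in N, time in s.
With the tool pointing down it reaches from about 250 to 775 mm from the base axis. Payload 8.9 kg.
Tool frame: the origin (TCP) lies at the very end of the fingers, on their centre line; the grasp point (between the pads) lies 19 mm behind it; z points along the fingers, y is the line along which they close (so a half turn about z gives the same grasp; the last joint's range is limited). The gripper opens to 85 mm and grips with 20 to 120 N. Pads are 22 mm wide; open, the fingers measure 114 mm over their backs; the gripper's body (76 mm by 85 mm) begins 54 mm behind the grasp point. The pads swing forward as they close: fully open they stand 13 mm farther back than shut.
Start: joints at [0.993, 0.291, -0.153, 1.127, 0, 1.431], TCP at [223.042, 475.264, 231.305] pointing down, gripper open.
Joint ranges: [-2.52, 2.52], [-0.91, 1.74], [-1.3, 1.37], [-1.96, 2.02], [-1.52, 1.47], [-3.14, 3.14]. Speed limits (rad/s): [2.22, 2.22, 2.79, 3.14, 3.14, 3.14].

INTERFACE

Orientations are given as a unit quaternion [w, x, y, z].
In Python, from cell import arm gives the robot as it stands.
- The arm moves only by the shell command python3 -m inch 'ROWS' [FORCE]. ROWS is JSON, a list that holds one entry, the list of rows, each a list of 5 numbers: the closure, from -1 (fully open) to 1 (shut), so that 0 is half open, then the shift along the tool's x, y, z in cm, then the turn about the tool's z in rad. A call has 1 to 8 rows; each row is the pose to reach, as a shift and turn from the pose commanded when the call began, along the tool's axes at that moment; what a row does not reach only later rows make up. A row lasts 1/10 s, in which the tool goes at most 50 mm and 8.59 degrees, less where a joint would pass 70% of its speed; a pose out of reach is approached as far as the arm can. A call with a gripper value outside its range is refused whole. The fingers move at their own pace and stop on an object; FORCE is the grip in N (left out, the last holds). Time passes only in rows, so rows that repeat a pose let the fingers close. It gives the time, the measured TCP pose, the force, the opening and the grip force at its end, in the units of the state.
- arm.observe(): the state, without advancing time (a new reading comes with each control period).
- arm.get_image(name): name is "scene" or "top" or "wrist"; returns a dict with "color" (420x560x3 uint8, red, green, blue), "mtx" (3x3 intrinsics, pixels), "R" (3x3) and "t" (3): a world point X has camera coordinates R X + t. Camera axes: x right, y down, z forward; pixel columns grow to the right and rows downward; lengths in mm; the calibration is good to about 2 mm. A picture is of the moment at which its call begins. There is no depth.
- arm.job_done(): hands the job in; it is judged then, once.
The state is a dict: "time_s": time; "joints": joint angles; "dq": joint speeds; "tau": joint torques, N m; "position": TCP position; "tool_rot": TCP orientation; "force": force on the tool from outside, world axes, zero at the start; "ft_torque": the same for the moment, N m; "gripper_width": finger opening in mm; "finger_force": force on a finger pad.
Only numpy, scipy, OpenCV 4.12 (cv2) and the standard library are available. Lean on these libraries where they do the work, as an engineer would, in place of code of your own. Each camera call takes 0.05 s, during which the arm holds its last target. There are 200 camera calls.

TASK

The water filter on the worktop needs its cartridge looked at: take off its twist-lock cap. Nobody knows which way this one turns, so try gently both ways by the cap's grip bar until you find the way it opens, turn it to its stop and lift it straight off. Finish while still holding the cap level in the gripper, well clear above the middle of the filter (some 10 cm up, touching nothing else), and leave the mug, timer and mustard jar where they stand.

Things in the scene. Friction and masses are not known exactly. Their poses are not given: they have to be found in the camera images.
- filter_housing: White upright round water filter, screwed down, cannot move or turn; place and yaw differ each time. Flange 120 mm across and 12 mm high, barrel 92 mm across, 140 mm high. Origin: centre of its underside on the worktop; z up. Two hose stubs stick out 72 mm from the axis at the back (+x, z = 35). The seated cap covers its mouth.
- filter_cap: Loose grey cap, about 0.12 kg, locked on top of the housing. Ribbed disc 84 mm across, 10 mm thick, with an upright grip bar across its middle. Origin: centre of the disc's underside, 140 mm above the worktop when seated; z up, x along the bar, at the start within 0.05 rad of the housing's x. Below the disc: a 45 mm wide plug 13.5 mm deep with two lugs; clear of the housing once 15 mm up.
- mug: Green mug, 95 mm high, 92 mm across and 128 mm with handle; bystander at the left. Origin: centre of its underside.
- kitchen_timer: Red and white round kitchen timer, 60 mm across, 48 mm high; bystander behind the filter. Origin: centre of its underside.
- mustard_jar: Glass jar with white lid, 59 mm across, 103 mm high; bystander behind the filter. Origin: centre of its underside.
- cap_grip (a point): Middle of the cap's grip bar, 30 mm above the cap's origin, turning with the cap (x along the bar). The bar is 64 mm long (x), 14 mm wide (y), straight-sided, and stands 32 mm above the disc (from 10 to 42 mm above the cap's origin).
- filter_mouth (a point): Centre of the housing's rim, 140 mm up. One way (hidden, differs each time) the cap turns easily about 0.8 rad (45 degrees) to a hard stop; there, or up to 0.1 rad short of it, it lifts straight off. The other way it stops hard after 0.15 to 0.25 rad and stays locked. Locked, it can be pulled up by 2 mm at most.

How it is judged (in metres and radians):
On the way:
1. the cap is turned to its open place (over 0.55 rad from the housing's x axis) while still seated (angle between the x axis of filter_cap and the x axis of filter_housing, either way round above 0.55 rad and z of filter_cap in the frame of filter_housing below 0.146 m and horizontal distance between filter_cap and filter_housing below 0.008 m), for 0.05 s.
At the end, for the whole second after the job is handed in: The cap is held still by the fingers (over 1 N of contact, under 0.03 m/s), its origin at least 190 mm above the worktop (50 mm above its seat) and within 60 mm of the filter's axis, tilted less than 0.3 rad, not touching the filter (z of filter_cap in the frame of filter_housing above 0.19 m and horizontal distance between filter_cap and filter_housing below 0.06 m and angle between filter_cap's own z axis and vertical below 0.3 rad and contact force between filter_cap and the fingers above 1 N and contact force between filter_cap and filter_housing below 0.1 N and linear speed of filter_cap below 0.03 m/s); the arm keeps its last pose, push and grip.
It fails at once if the mug, timer or mustard jar is moved by more than 30 mm (distance of any of mug, kitchen_timer, mustard_jar from where it was at the start of the episode above 0.03 m).
It also fails if it takes over 45 s, if anything falls off the work surface, if the arm or the gripper's body presses on something with over 40 N, if the wrist force passes 120 N, or if a joint passes its speed limit or range.

## Working session

There is one attempt and no reset: what is moved stays moved. The work goes in short steps, Python scripts to look and compute and a shell command to move; the robot and the scene stay as the last step left them, time stands still between calls to the robot, and variables do not carry over. Pictures are saved under pics/ and viewed, at most 10 in all, crops included, and the job is handed in when it is done.

```bash
mkdir -p pics; python3 - <<'E'
from cell import arm
import cv2,numpy as np
for n in("top","scene"):
    d=arm.get_image(n);cv2.imwrite(f"pics/{n}0.png",d["color"][:,:,::-1])
    print(n,d["mtx"].round(1).tolist(),d["R"].round(4).tolist(),d["t"].round(1).tolist())
s=arm.observe();print(s["position"],s["tool_rot"],s["gripper_width"])
E
```

```text
top [[467.9, 0.0, 276.8], [0.0, 467.9, 206.8], [0.0, 0.0, 1.0]] [[-0.0067, -0.9998, -0.016], [-0.9935, 0.0085, -0.1138], [0.1139, 0.0152, -0.9934]] [165.2, 649.0, 1100.2]
scene [[517.3, 0.0, 277.3], [0.0, 517.3, 210.2], [0.0, 0.0, 1.0]] [[0.6218, -0.783, -0.0158], [-0.5339, -0.4091, -0.74], [0.573, 0.4686, -0.6724]] [-263.8, 496.0, 792.5]
[222.83574703 474.9344391  230.77956749] [-2.06551948e-04  2.17644717e-01  9.76027873e-01 -5.71317507e-04] 85.37410939031746
```

View pics/top0.png

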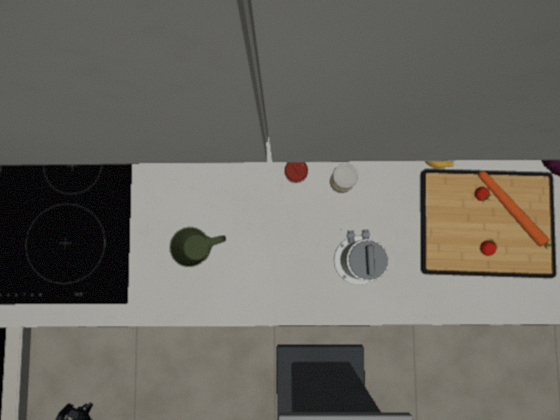

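View pics/scene0.png

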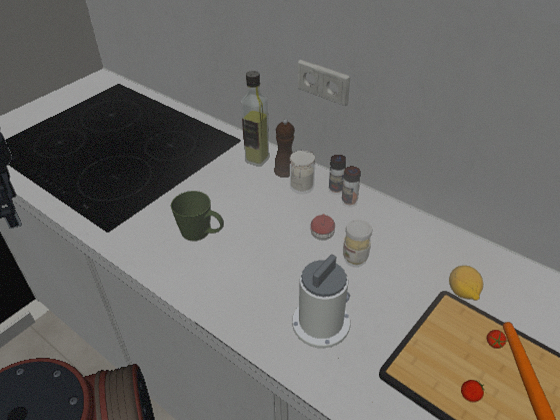

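The top view shows the filter at about (360,260), with the grey cap at (367,260), the bar near (369,248)-(370,275) and the hose stubs at (351,236) and (366,234). The mug is at (190,246), the timer at (296,171) and the jar at (345,178). In the scene view the bar runs from about (318,281) to (333,262).

```bash
cat > h.py <<'E'
from cell import arm
import cv2,numpy as np
from scipy.spatial.transform import Rotation as Ro
def pix(d,u,v,z):
    r=d["R"].T@np.linalg.solve(d["mtx"],[u,v,1]); c=-d["R"].T@d["t"]
    return c+r*(z-c[2])/r[2]
def state():
    s=arm.observe();q=s["tool_rot"];R=Ro.from_quat([*q[1:],q[0]]).as_matrix()
    return s,R
E
python3 - <<'E'
from h import *
a=arm.get_image("top");b=arm.get_image("scene")
ca=cv2.resize(a["color"][225:290,325:395],None,fx=7,fy=7,interpolation=2)
cb=cv2.resize(b["color"][245:350,285:360],None,fx=4,fy=4,interpolation=2)
im=np.zeros((460,800,3),np.uint8);im[:455,:490]=ca;im[:420,495:795]=cb
cv2.imwrite("pics/crop.png",im[:,:,::-1])
print(pix(a,367.5,260,150)[:2],pix(a,358,261,6)[:2],pix(b,324,278,150)[:2])
E
```

```text
[520.14606643 -36.51372259] [517.79863238 -38.46717338] [515.63728595 -41.90312523]
```

View pics/crop.png

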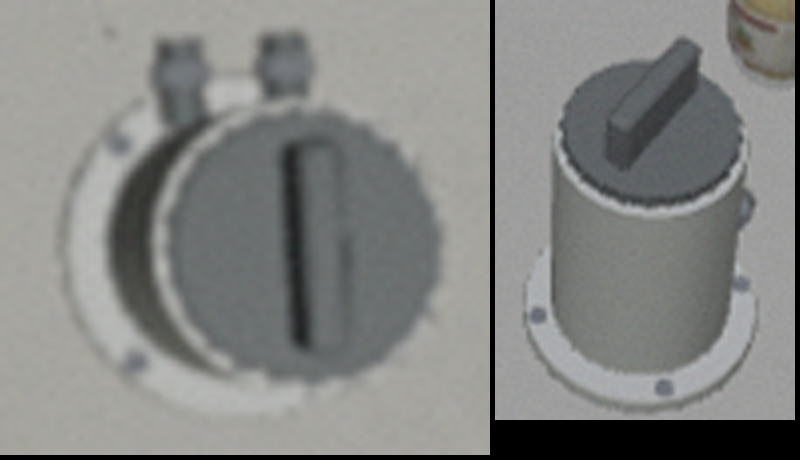

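The crop shows the bar's top face running from about (322,143) to (331,350) in the crop. The disc centre is at (305,243).

```bash
python3 - <<'E'
from h import *
a=arm.get_image("top")
P=lambda u,v,z:pix(a,325+(u+.5)/7-.5,225+(v+.5)/7-.5,z)
p,q=P(322,143,182),P(331,350,182)
print(p,q,"len",np.linalg.norm(p-q),"mid",(p+q)/2,"yaw",np.arctan2(*(p-q)[1::-1]),"disc",P(305,243,150),"w",np.linalg.norm(P(170,243,150)-P(440,243,150)))
b=arm.get_image("scene")
B=lambda u,v:pix(b,285+(u-495+.5)/4-.5,245+(v+.5)/4-.5,182)
p,q=B(622,118),B(686,45);print("scene",p,q,(p+q)/2,np.linalg.norm(p-q),np.arctan2(*(p-q)[1::-1]))
s,R=state();m=np.array([519,-38,182]);print(R.round(3),"tool shift cm",(R.T@(m-s["position"])/10).round(2),"ty yaw",np.arctan2(R[1,1],R[0,1]))
E
```

```text
[551.37629302 -38.20171741 182.        ] [489.94716272 -39.06107104 182.        ] len 61.43514090368035 mid [520.66172787 -38.63139422 182.        ] yaw 0.01398843802111333 disc [521.66842326 -37.94124956 150.        ] w 83.01074319422627
scene [491.51734231 -40.16384403 182.        ] [546.16860688 -38.00742811 182.        ] [518.84297459 -39.08563607 182.        ] 54.69379168463281 -3.102155362164438
[[-0.905  0.425 -0.   ]
 [ 0.425  0.905 -0.   ]
 [ 0.    -0.    -1.   ]] tool shift cm [-48.6  -33.87   4.92] ty yaw 1.131975489075381
```

```bash
python3 -m inch '[[[-0.3,-4,-2.8,0,-0.05],[-0.3,-8,-5.6,0,-0.1],[-0.3,-12,-8.4,0,-0.15],[-0.3,-16,-11.2,0,-0.2],[-0.3,-20,-14,0,-0.25],[-0.3,-24,-16.8,0,-0.3],[-0.3,-28,-19.6,0,-0.35],[-0.3,-32,-22.4,0,-0.454]]]' 40
python3 - <<'E'
from h import *
s,R=state();print(s["joints"].round(3),(R.T@(np.array([520,-38.5,182])-s["position"])/10).round(2),"ty yaw",np.arctan2(R[1,1],R[0,1]))
E
```

```text
time_s: 1.1
position: [418.2, 134.6, 231.5]
tool_rot: [0.0, -0.009, 1.0, 0.0]
force: [0.6, 0.3, 0.2]
gripper_width: 55.2
finger_force: 0.0
[ 0.145  0.127 -0.363  1.08   0.     0.127] [ -9.87 -17.49   4.96] ty yaw 1.588400169109632
```

```bash
python3 -m inch '[[[-0.3,-2.4,-4,0,0],[-0.3,-4.8,-8.5,0,0],[-0.3,-7.2,-12.5,0,0],[-0.3,-9.2,-16,0,0],[-0.3,-10,-17.5,0,0],[-0.3,-10,-17.5,0,0]]]'
python3 - <<'E'
from h import *
d=arm.get_image("wrist");cv2.imwrite("pics/w1.png",d["color"][:,:,::-1])
s,R=state();print(s["position"],np.arctan2(R[1,1],R[0,1]))
def proj(X): 
    c=d["R"]@X+d["t"];return (d["mtx"]@c/c[2])[:2].round(0)
for x in(488,520,552):print(x,proj(np.array([x,-38.5,182])))
E
```

```text
time_s: 1.7
position: [520.9, -38.7, 230.9]
tool_rot: [-0.0, -0.006, 1.0, -0.0]
force: [-0.9, 0.2, -0.1]
gripper_width: 55.1
finger_force: 0.0
[519.96752686 -37.17080993 230.92715865] 1.5845225673846621
488 [281. 178.]
520 [281. 226.]
552 [280. 270.]
```

View pics/w1.png

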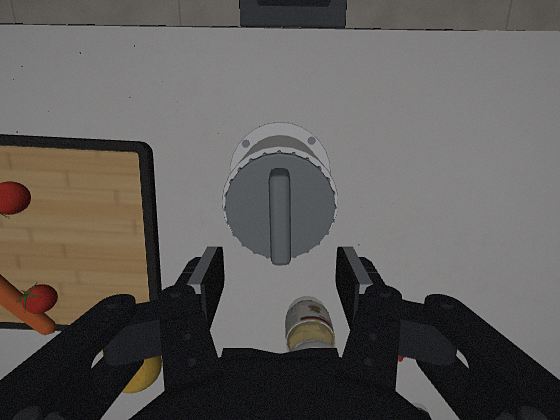

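The wrist view shows the bar's top from (280,170) to (282,265), centred sideways between the fingers. The disc spans columns 224-337.

```bash
python3 - <<'E'
from h import *
d=arm.get_image("wrist")
print(pix(d,280,169,182),pix(d,281.5,264,182),pix(d,280.5,207,150), pix(d,280.5,152,150),-d["R"].T@d["t"])
s,R=state();print(s["position"])
E
```

```text
[481.51147586 -37.95135336 182.        ] [546.72878066 -36.04708319 182.        ] [515.95034982 -37.03799801 150.        ] [474.86901852 -37.61309052 150.        ] [448.0191667  -38.82783581 372.73744725]
[519.56344477 -36.32819979 231.07769006]
```

```bash
python3 -m inch '[[[-0.3,0.2,0,3,0],[-0.3,0.25,0,5.5,0],[-0.3,0.25,0,7,0],[-0.3,0.25,0,7.6,0],[0.3,0.25,0,7.6,0],[0.9,0.25,0,7.6,0],[0.9,0.25,0,7.6,0],[0.9,0.25,0,7.6,0]]]' 40; python3 -m inch '[[[1,0,0,0,0],[1,0,0,0,0],[1,0,0,0,0]]]' 60
```

```text
time_s: 2.6
position: [518.4, -37.0, 156.4]
tool_rot: [0.001, -0.008, 1.0, -0.0]
force: [-1.7, -0.3, 7.1]
gripper_width: 13.3
finger_force: 40.6
time_s: 2.9
position: [518.4, -37.0, 156.5]
tool_rot: [0.001, -0.008, 1.0, -0.0]
force: [-1.3, 0.9, 6.9]
gripper_width: 13.0
finger_force: 59.3
```

```bash
python3 -m inch '[[[1,0,0,-0.1,0],[1,0,0,-0.1,0.05],[1,0,0,-0.1,0.1],[1,0,0,-0.1,0.15],[1,0,0,-0.1,0.2],[1,0,0,-0.1,0.25],[1,0,0,-0.1,0.3],[1,0,0,-0.1,0.3]]]'
python3 - <<'E'
from h import *
s,R=state();print(s["ft_torque"],s["tau"].round(2),np.arctan2(R[1,1],R[0,1]),s["joints"].round(3))
E
```

```text
time_s: 3.7
position: [516.9, -39.8, 157.0]
tool_rot: [-0.0, 0.142, 0.99, -0.003]
force: [-6.5, -14.4, 7.5]
gripper_width: 13.0
finger_force: 75.5
[-3.18534183  1.52035933  1.82161787] [  5.87 -50.87  30.4   -1.6    5.06   2.45] 1.285063295759833 [-0.214  0.334 -0.297  0.94  -0.007  0.072]
```

```bash
python3 -m inch '[[[1,0,0,0,-0.1],[1,0,0,0,-0.2],[1,0,0,0,-0.3],[1,0,0,0,-0.3]]]'
python3 - <<'E'
from h import *
s,R=state();print(s["ft_torque"],np.arctan2(R[1,1],R[0,1]))
E
python3 -m inch '[[[1,0,0,0,-0.1],[1,0,0,0,-0.2],[1,0,0,0,-0.3],[1,0,0,0,-0.3]]]'
python3 - <<'E'
from h import *
s,R=state();print(s["ft_torque"],np.arctan2(R[1,1],R[0,1]))
E
```

```text
time_s: 4.1
position: [517.8, -37.0, 156.5]
tool_rot: [0.0, -0.008, 1.0, 0.0]
force: [-0.6, -0.3, 2.2]
gripper_width: 13.5
finger_force: 59.1
[-0.00698484 -0.0029828   0.01575217] 1.587271767348022
time_s: 4.5
position: [518.0, -37.2, 156.5]
tool_rot: [0.0, -0.156, 0.988, -0.0]
force: [-0.2, -1.7, 1.4]
gripper_width: 13.1
finger_force: 59.2
[-0.29120166 -0.15885025  0.0262447 ] 1.884675120093306
```

```bash
python3 -m inch '[[[1,0,0,0,-0.1],[1,0,0,0,-0.2],[1,0,0,0,-0.3],[1,0,0,0,-0.4],[1,0,0,0,-0.47],[1,0,0,0,-0.47]]]'
python3 - <<'E'
from h import *
s,R=state();print(s["ft_torque"],np.arctan2(R[1,1],R[0,1]),s["joints"].round(3))
d=arm.get_image("wrist");cv2.imwrite("pics/w2.png",d["color"][:,:,::-1])
E
```

```text
time_s: 5.1
position: [518.3, -37.5, 156.6]
tool_rot: [0.0, -0.381, 0.925, -0.001]
force: [2.5, -4.5, 0.7]
gripper_width: 12.8
finger_force: 59.0
[-0.75564141 -0.41630488 -0.05462769] 2.3522767336021055 [-0.212  0.335 -0.297  0.938 -0.001 -0.994]
```

View pics/w2.png

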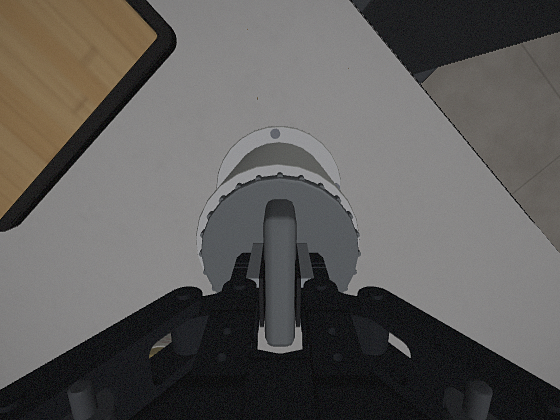

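The wrist view shows the bar (columns 265-298) still parallel between the pads, so the cap turned with the gripper by about 0.77 rad. I'll press on to the stop.

```bash
python3 -m inch '[[[1,0,0,0,-0.04],[1,0,0,0,-0.08],[1,0,0,0,-0.1],[1,0,0,0,-0.1]]]'
python3 - <<'E'
from h import *
s,R=state();print(s["ft_torque"],np.arctan2(R[1,1],R[0,1]))
E
```

```text
time_s: 5.55
position: [519.3, -37.8, 156.8]
tool_rot: [0.001, -0.426, 0.905, -0.001]
force: [6.8, -4.7, -1.7]
gripper_width: 12.7
finger_force: 59.1
[-1.12550586 -1.38744023 -0.53013288] 2.450513409164946
```

The moment is rising, so this is the stop. I'll ease back slightly and lift.

```bash
python3 -m inch '[[[1,0,0,0,0.05],[1,0,0,-0.3,0.05],[1,0,0,-0.7,0.05],[1,0,0,-1.2,0.05],[1,0,0,-1.2,0.05]]]'
```

```text
time_s: 6.05
position: [517.4, -37.2, 168.8]
tool_rot: [-0.0, -0.405, 0.914, -0.0]
force: [-0.1, -4.5, 2.7]
gripper_width: 12.7
finger_force: 59.6
```

```bash
python3 -m inch '[[[1,0,0,-1,0],[1,0,0,-3,0],[1,0,0,-5,0],[1,0,0,-7,0],[1,0,0,-8.5,0],[1,0,0,-9,0],[1,0,0,-9,0],[1,0,0,-9,0]]]'
python3 - <<'E'
from h import *
a=arm.get_image("scene")["color"];w=arm.get_image("wrist")["color"]
a=a[150:360,220:420];im=np.hstack([cv2.resize(a,(400,420)),cv2.resize(w,(400,420))])
cv2.imwrite("pics/f.png",im[:,:,::-1])
E
```

```text
time_s: 6.85
position: [517.3, -36.6, 257.7]
tool_rot: [-0.0, -0.406, 0.914, 0.0]
force: [1.1, 0.3, -1.4]
gripper_width: 12.7
finger_force: 59.3
```

View pics/f.png

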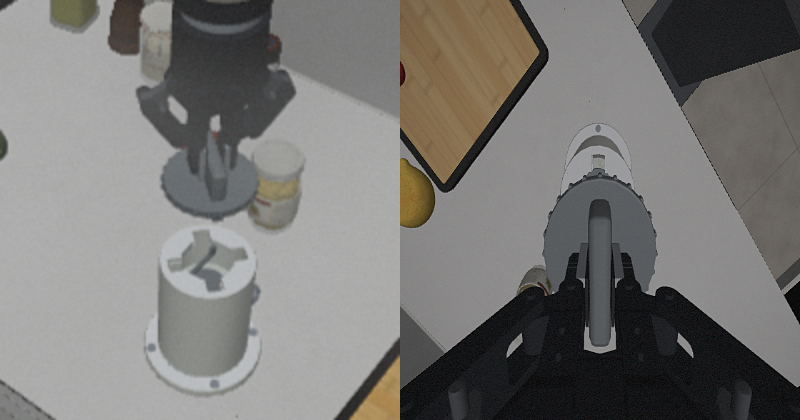

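The left view shows the cap at (210,180), off the housing (mouth at (207,260)), level in the gripper and about 10 cm up. The bystanders were not touched.

```bash
python3 -c "
from cell import arm
print(arm.job_done())"
```

```text
the job is handed in; nothing more can be done
None
```

The cap opened counter-clockwise seen from above (about 0.85 rad to its stop), lifted straight off, and is held level about 10 cm above the filter; the mug, timer and jar were not touched, and the job is handed in with no verdict shown.

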